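Feed a battery tray past the sprung gate of a test bay

ROBOT

A 6-joint arm with a two-finger parallel gripper is mounted at the origin on a cart in front of the work surface, level with it; the furniture and walls round the work are solid. World frame = base frame: x ahead of the robot, y to its left, z up, the work surface at z = 0. Lengths are in m, angles in rad, forces in N, time in s.
With the tool pointing down it reaches from about 0.325 to 0.775 m from the base axis. Payload 5.5 kg.
Tool frame: the origin (TCP) lies midway between the tips of the shut fingers; the grasp point (between the pads) lies 19 mm behind it; z points along the fingers, y is the line along which they close (so a half turn about z gives the same grasp; the last joint's range is limited). The gripper opens to 88 mm and grips with 3 to 60 N. Pads are 20 mm wide; open, the fingers measure 115 mm over their backs; the gripper's body (75 mm by 178 mm) begins 61 mm behind the grasp point.
Start: joints at [-1.368, 0.091, 1.231, -0, 1.82, -0.057], TCP at [0.154, -0.58, 0.2] pointing down, gripper open.
Joint ranges: [-2.87, 2.87], [-0.86, 2.18], [0.17, 2.46], [-1.51, 4.65], [0.06, 2.69], [-2.65, 2.65]. Speed limits (rad/s): [2.57, 2.57, 3.01, 3.14, 3.14, 3.14].

INTERFACE

Orientations are given as a unit quaternion [w, x, y, z].
In Python, from workcell import readout, viewer, job_done gives the robot as it stands.
- The arm moves only by the tool step_arm, never from a script. Its argument "rows" is a list of rows, each an object with "fingers": the closure, from 0 (fully open) to 1 (shut); "slide": the shift along the tool's x, y, z in cm, a list of three; "twist": the turn about the tool's z in rad. In form: [{"fingers": fingers, "slide": [x, y, z], "twist": twist}, ...]. A call has 1 to 5 rows; each row shifts and turns the commanded pose from where the row before left it, along the tool's axes as they then stand; what a row does not reach is not made up. A row lasts 1/12 s, in which the tool goes at most 41.7 mm and 7.16 degrees, less where a joint would pass 70% of its speed; a pose out of reach is approached as far as the arm can. A call is refused whole if a number of a shift passes 4.17 or a number of a turn 0.125, either way. A call with a gripper value outside its range is refused whole. The fingers move at their own pace and stop on an object; the grip force is fixed at half the most. Time passes only in rows, so rows that do not move let the fingers close. It gives the time, the measured TCP pose, the force, the opening and the grip force at its end, in the units of the state.
- readout.get_obs(): the state, without advancing time (a new reading comes with each control period).
- viewer.read_camera(name): name is "scene" or "top"; returns (picture, depth): 400x640x3 uint8, blue, green, red; 400x640 float32, m along the optical axis (not along the pixel's ray), 0 where there is no reading.
- viewer.camera_model(name): a dict with "fx", "fy", "cx", "cy" (pixels), "distortion" ([k1, k2, p1, p2, k3] as OpenCV has them; the pictures are not rectified), "R" (3x3) and "t" (3): a world point X has camera coordinates R X + t. Camera axes: x right, y down, z forward; pixel columns grow to the right and rows downward; lengths in m; the calibration is good to about 2 mm. A picture is of the moment at which its call begins. camera_model takes no time and is no camera call.
- job_done(): hands the job in; it is judged then, once.
The state is a dict: "time_s": time; "joint_pos": joint angles; "qvel": joint speeds; "joint_torque": joint torques, N m; "eef_pos": TCP position; "orientation": TCP orientation; "contact_force": force on the tool from outside, world axes, zero at the start; "wrist_torque": the same for the moment, N m; "grip_width": opening from 0.0 (shut) to 1.0 (fully open); "finger_force": force on a finger pad.
Only numpy, scipy, OpenCV 4.12 (cv2) and the standard library are available. Lean on these libraries where they do the work, as an engineer would, in place of code of your own. Each camera call takes 0.05 s, during which the arm holds its last target. There are 200 camera calls.

TASK

Press the yellow bar down with one fingertip so that the red gate swings clear and keep it pressed while you push the black battery tray by its orange plate along the chute, under the open gate, until its front meets the grey end stop. Then let go of the bar so that the gate shuts behind the tray's batteries. Work by pressing and pushing alone: do not lift or tip the tray, do not let the gate touch the tray or its batteries, keep the batteries in it, and leave everything else where it is.

Things in the scene. Friction and masses are not known exactly. Their poses are not given: they have to be found in the camera images.
- chute: Fixed aluminium channel, low blue sides. Origin: on the worktop (z=0), on the centre line, in the gate's plane; x along the travel (away from the robot), y left, z up; 'chute x' below means this frame. Base plate 4 mm thick, x -230 to 100, y -52 to 78 mm; the tray slides on it. Sides at y +-39 to +-44 mm, 24 mm high, leave the tray 3 mm play each side. Runs level.
- end_stop (a point): Middle of the grey end stop's near face, at chute x = 86 mm, y = 0, z = 35 mm; the stop is 88 mm wide, 66 mm high. The tray's front must meet it.
- axle (a point): Gate axle, 9 mm thick, running along chute x at y = 58, z = 42 mm (this point: in the gate's plane). Its bearing posts, 18 mm wide in y and 52 mm high, stand at chute x = -227 to -217 and 9 to 19 mm. Axle and posts stand between the bar and the tray, higher than the pressed bar.
- gate (a joint): Angle of the gate about the axle, rad: 0 = shut (stop), 0.60 = fully open (stop). A spring and its weight shut it when let go. Above 0.40 the blade clears the tray. Fully open takes about 4 N down on the bar.
- blade (a point): Red gate blade, 6 mm along the chute, 48 across, 42 high; this point: its centre; a red arm carries it over the chute. Shut, it spans chute y = -40 to 8, z = 18 to 60 mm at x = 0: it blocks the tray's body, and the tail passes below. Open, its lower edge is 45 mm or more above the worktop, its arm's end up to 120 mm.
- press_bar (a point): Yellow strip 190 x 24 x 6 mm along the left of the chute, rigid with the blade: pressed down, it lifts the blade. This point: middle of its upper face, at chute x = -118 mm; the same leverage all along (x = -213 to -23). Middle line shut: y = 93, z = 56 mm; fully pressed: y = 95, z = 34 mm (then tilted 0.30 rad, inner edge highest: y = 84, z = 37 mm).
- tray: Black open tray in the channel, body 76 x 72 x 32 mm (x, y, z), three batteries across it; 0.25 to 0.45 kg in all. Origin: centre of the body's underside, 4 mm above the worktop; x along the travel. Home, the origin is at chute x = 48 mm, the body 7 mm past the blade.
- push_plate (a point): Middle of the rear face of the tray's orange upright push plate, 99 mm behind the tray's origin, 40 mm above its underside. The plate is 72 mm wide (y = +-36), 6 mm thick, 60 mm high; a low tail (6 mm high) joins it to the tray. Home, it is 45 to 51 mm on the robot's side of the gate.
- cell_0: Battery, 15 mm thick, 50 mm long, lying across the tray in slot 1 of 3 from the rear; origin at the middle of its underside.
- cell_1: Battery, 15 mm thick, 50 mm long, lying across the tray in slot 2 of 3 from the rear; origin at the middle of its underside.
- cell_2: Battery, 15 mm thick, 50 mm long, lying across the tray in slot 3 of 3 from the rear; origin at the middle of its underside.
- pill_jar: Bystander: small clear jar with a white cap, 29 mm wide, 60 mm high, right of the chute; origin at its foot.
- thread_glue: Bystander: dark red bottle with a white nozzle, 52 mm wide, 135 mm high, right of the chute; origin at its foot.
- spanner_10: Bystander: small steel spanner, 125 mm long, lying left of the chute; origin at the centre of its underside.

How it is judged:
By the outcome, as a careful person would: the job done as asked, in the order asked, and still so for the second after the job is handed in, with the robot touching nothing.
It also fails if it takes over 37 s, if anything falls off the work surface, if the arm or the gripper's body presses on something with over 40 N, if the wrist force passes 120 N, or if a joint passes its speed limit or range.

## Working session

There is one attempt and no reset: what is moved stays moved. The work goes in short steps, Python scripts to look and compute and a tool call to move; the robot and the scene stay as the last step left them, time stands still between calls to the robot, and variables do not carry over. Pictures are saved under pics/ and viewed, at most 10 in all, crops included, and the job is handed in when it is done.

Besides the shell and the picture viewer there is one more tool, called in YAML: its name, and indented under it one key for each argument. step_arm: Moves the arm, as the interface text tells. Its arguments: {"type":"object","properties":{"rows":{"type":"array","items":{"type":"object","properties":{"fingers":{"type":"number"},"slide":{"type":"array","items":{"type":"number"}},"twist":{"type":"number"}}}}},"required":["rows"]}

```bash
mkdir -p pics; ls; python3 - <<'E'
from workcell import readout, viewer
import cv2,numpy as np
print(readout.get_obs())
for n in("scene","top"):
    p,d=viewer.read_camera(n); cv2.imwrite(f"pics/{n}0.png",p); np.save(f"{n}0.npy",d); print(viewer.camera_model(n))
E
```

```text
pics
{'time_s': 0.0, 'joint_pos': array([-1.36768010e+00,  9.18251998e-02,  1.23184880e+00, -2.30305895e-05,
        1.81979256e+00, -5.67047629e-02]), 'qvel': array([ 1.36005005e-03, -5.52606014e-04, -6.28534139e-04,  9.85889167e-05,
        1.03049107e-03,  1.66630654e-03]), 'joint_torque': array([ 3.34465636e-03, -4.46440423e+01, -4.06442428e+01,  6.99704094e-02,
        2.93408765e-02, -1.67878825e-04]), 'eef_pos': array([ 0.154065  , -0.5795396 ,  0.19844801]), 'orientation': array([-9.33629134e-04,  9.91573424e-01,  1.29542531e-01, -7.96621564e-05]), 'contact_force': array([-0.02043086,  0.35783271, -0.84562534]), 'wrist_torque': array([-0.02019791, -0.04034912, -0.01253328]), 'finger_force': 0.0, 'grip_width': 0.9974393551265985}
{'fx': 397.469101376735, 'fy': 397.469101376735, 'cx': 321.3063031725302, 'cy': 199.2530116212059, 'distortion': array([-0.03410081,  0.        ,  0.        ,  0.        ,  0.        ]), 'R': array([[-0.59801808, -0.80122883, -0.02016772],
       [-0.54058684,  0.42180325, -0.72790651],
       [ 0.59172649, -0.42439885, -0.68537973]]), 't': array([0.44204112, 0.35071219, 0.54053031])}
{'fx': 443.0580408403339, 'fy': 443.0580408403339, 'cx': 326.31218972350126, 'cy': 202.10709780818954, 'distortion': array([0.02556941, 0.        , 0.        , 0.        , 0.        ]), 'R': array([[-0.02143764, -0.99975117,  0.00616574],
       [-0.99847387,  0.02109549, -0.05103834],
       [ 0.05089557, -0.00725048, -0.99867766]]), 't': array([0.07183429, 0.62699079, 0.88621444])}
```

View pics/top0.png

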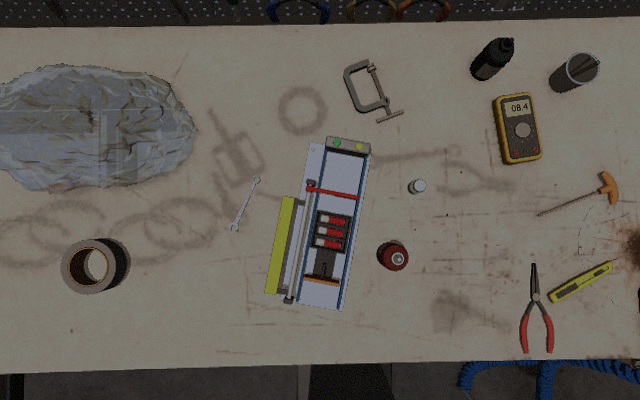

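View pics/scene0.png

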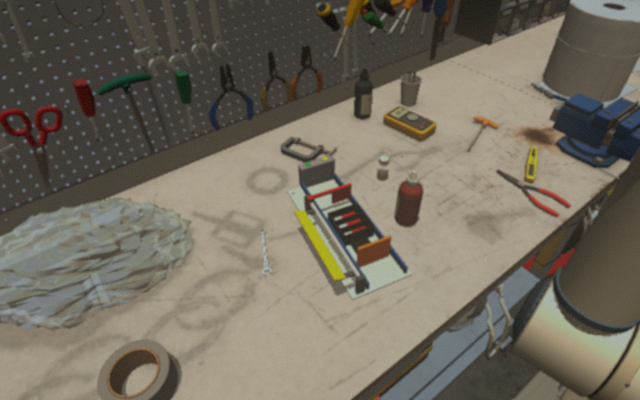

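The top picture shows the yellow bar at (285,245), tray at (332,232), orange plate at (320,280), red gate at (335,192) and end stop at (348,145). The scene view confirms that layout, with the glue bottle well to the right of the chute.

```bash
cat > h.py <<'E'
import cv2,numpy as np
from workcell import readout, viewer
def world(n,d,mask):
    m=viewer.camera_model(n); v,u=np.nonzero(mask&(d>0)); z=d[v,u]
    K=np.array([[m['fx'],0,m['cx']],[0,m['fy'],m['cy']],[0,0,1]])
    p=cv2.undistortPoints(np.c_[u,v].astype(np.float32)[:,None],K,m['distortion'])[:,0]
    return (np.c_[p*z[:,None],z]-m['t'])@np.asarray(m['R'])
def hsv(p,lo,hi,box):
    k=cv2.inRange(cv2.cvtColor(p,cv2.COLOR_BGR2HSV),lo,hi)>0
    b=np.zeros_like(k); b[box[1]:box[3],box[0]:box[2]]=1
    return k&b
E
python3 - <<'E'
from h import *
import numpy as np
p=cv2.imread('pics/top0.png');d=np.load('top0.npy')
B=(255,130,385,315)
Y=world('top',d,hsv(p,(22,120,80),(35,255,255),B))
O=world('top',d,hsv(p,(8,120,80),(20,255,255),B))
Bl=world('top',d,hsv(p,(100,100,40),(125,255,255),B))
R=world('top',d,hsv(p,(0,150,60),(6,255,255),(300,180,365,202)))
for n,P in zip(('yel','or','blue','gate'),(Y,O,Bl,R)):
    c=np.median(P,0); r=cv2.minAreaRect((P[:,:2]*1000).astype(np.float32)); print(n,len(P),c.round(4),r,np.percentile(P[:,2],[5,50,95]).round(3))
# yaw from yellow and blue
q=Y[:,:2]-Y[:,:2].mean(0); w=np.linalg.svd(q,full_matrices=False)[2][0]; print('yaw',np.degrees(np.arctan2(w[1],w[0])))
r=cv2.minAreaRect((Y[:,:2]*1000).astype(np.float32));c=np.array(r[0])/1000
w=w*np.sign(w[0]); X=w; Yv=np.array([-w[1],w[0]])
o=c+0.118*X-0.093*Yv; print('origin',o)
for n,P in zip(('yel','or','blue','gate'),(Y,O,Bl,R)):
    L=np.c_[(P[:,:2]-o)@X,(P[:,:2]-o)@Yv,P[:,2]]*1000; print(n,np.percentile(L,[2,50,98],axis=0).round(1).tolist())
# heights in chute frame for end stop, all points
A=world('top',d,hsv(p,(0,0,0),(180,255,255),(240,120,440,320)))
L=np.c_[(A[:,:2]-o)@X,(A[:,:2]-o)@Yv,A[:,2]]*1000
s=L[(L[:,2]>55)&(L[:,0]>60)&(abs(L[:,1])<60)]; print('stop',np.percentile(s,[2,50,98],axis=0).round(1).tolist())
s=L[(L[:,2]>50)&(abs(L[:,1])<45)&(L[:,0]<-60)]; print('plate',np.percentile(s,[2,50,98],axis=0).round(1).tolist())
s=L[(L[:,2]>90)]; print('bottle',np.percentile(s,[2,50,98],axis=0).round(1).tolist())
ob=readout.get_obs()
from scipy.spatial.transform import Rotation as Rn
q=ob['orientation'];print(Rn.from_quat(q[[1,2,3,0]]).as_matrix().round(3))
E
```

```text
yel 1211 [0.5488 0.1511 0.0567] ((608.1155395507812, 113.05030822753906), (83.12853240966797, 349.438720703125), 58.08404541015625) [0.052 0.057 0.061]
or 107 [0.4771 0.0798 0.0635] ((551.0757446289062, 93.4058837890625), (117.57501220703125, 163.3529815673828), 87.626220703125) [0.051 0.064 0.066]
blue 655 [0.5705 0.0375 0.0239] ((575.4412231445312, 49.81914520263672), (87.58245086669922, 310.38330078125), 78.14351654052734) [0.015 0.024 0.026]
gate 197 [0.6455 0.0494 0.0598] ((643.981201171875, 48.72193908691406), (104.28694915771484, 13.44435977935791), 74.54309844970703) [0.057 0.06  0.063]
yaw 157.66903256571123
origin [ 0.68193015 -0.01780994]
yel [[-278.6, 32.0, 51.6], [-187.9, 104.6, 56.7], [40.8, 127.8, 66.8]]
or [[-247.5, -28.1, 51.1], [-224.9, 11.9, 63.5], [-120.0, 106.5, 66.9]]
blue [[-272.2, -44.2, 10.4], [-130.0, 6.7, 23.9], [23.6, 88.2, 27.0]]
gate [[-71.3, -1.6, 56.4], [-59.8, 48.9, 59.8], [-49.4, 95.5, 63.2]]Traceback (most recent call last):
  File "<stdin>", line 21, in <module>
    return _quantile_unchecked(
        a, q, axis, out, overwrite_input, method, keepdims, weights)
    return _ureduce(a,
                    func=_quantile_ureduce_func,
    ...<5 lines>...
                    overwrite_input=overwrite_input,
                    method=method)
    r = func(a, **kwargs)
    result = _quantile(arr,
                       quantiles=q,
    ...<2 lines>...
                       out=out,
                       weights=wgt)
    slices_having_nans = np.isnan(arr[-1, ...])
                                  ~~~^^^^^^^^^
IndexError: index -1 is out of bounds for axis 0 with size 0
```

Outliers (LED, etc.) spoiled the yellow fit; keep the largest connected component.

```bash
cat > m.py <<'E'
from h import *
from scipy.spatial.transform import Rotation as Rn
p=cv2.imread('pics/top0.png');d=np.load('top0.npy')
k=hsv(p,(22,120,80),(35,255,255),(262,190,300,300))
n,lab,st,_=cv2.connectedComponentsWithStats(k.astype(np.uint8)); k=lab==1+st[1:,4].argmax()
k=cv2.erode(k.astype(np.uint8),np.ones((2,2)))>0
Y=world('top',d,k); Y=Y[(Y[:,2]>.04)&(Y[:,2]<.07)]
g=hsv(p,(0,0,0),(180,255,255),(240,120,440,320))
A=world('top',d,g)
bl=world('top',d,hsv(p,(100,100,40),(125,255,255),(300,140,385,315)))
b=bl[(bl[:,2]>.02)&(bl[:,2]<.028)]
r=cv2.minAreaRect((Y[:,:2]*1000).astype(np.float32)); print(r)
vx,vy,x0,y0=cv2.fitLine(Y[:,:2].astype(np.float32),cv2.DIST_HUBER,0,1e-4,1e-4).ravel()
X=np.array([vx,vy])*np.sign(vx); V=np.array([-X[1],X[0]]); print('yaw',np.degrees(np.arctan2(X[1],X[0])))
c=np.array(r[0])/1000; o=c+.118*X-.093*V; print('o',o)
L=lambda P:np.c_[(P[:,:2]-o)@X,(P[:,:2]-o)@V,P[:,2]]*1000
def show(n,s): print(n,len(s),*(np.percentile(s,[3,50,97],axis=0).round(1).tolist() if len(s) else []))
show('yel',L(Y)); l=L(b); print('blue y: R',np.median(l[l[:,1]<0,1]),'L',np.median(l[l[:,1]>0,1]))
for s in(-1,1):
  q=l[l[:,1]*s>0]; print(np.polyfit(q[:,0],q[:,1],1))
l=L(A)
show('stop',l[(l[:,2]>60)&(l[:,2]<75)&(l[:,0]>65)&(l[:,0]<130)&(abs(l[:,1])<60)])
show('plate',l[(l[:,2]>55)&(l[:,2]<75)&(abs(l[:,1])<45)&(l[:,0]<-60)&(l[:,0]>-260)])
show('gate',l[(l[:,2]>50)&(l[:,2]<75)&(l[:,1]<40)&(l[:,1]>-45)&(abs(l[:,0])<30)])
show('bottle',l[(l[:,2]>80)]); show('jar',l[(l[:,2]>50)&(l[:,2]<75)&(l[:,1]<-60)])
q=readout.get_obs()['orientation'];print(Rn.from_quat(q[[1,2,3,0]]).as_matrix().round(3))
E
python3 m.py
```

```text
((545.594482421875, 150.66664123535156), (20.37325668334961, 186.23281860351562), 78.16886901855469)
yaw -11.871605
o [0.64193869 0.03538094]
yel 1047 [-205.6, 83.4, 52.0] [-119.4, 93.0, 56.3] [-31.0, 102.5, 60.6]
blue y: R -41.135113809116184 L 41.426067177314884
[-5.44271563e-04 -4.11924949e+01]
[2.16311964e-04 4.14840062e+01]
stop 514 [85.8, -41.0, 61.9] [95.5, -0.2, 66.1] [106.2, 40.6, 69.4]
plate 133 [-174.3, -31.5, 57.2] [-171.0, 1.5, 63.6] [-168.5, 34.7, 66.6]
gate 174 [-4.2, -37.0, 56.1] [-0.7, 0.2, 59.8] [3.4, 37.5, 62.8]
bottle 589 [-120.5, -144.4, 85.8] [-98.2, -120.1, 100.2] [-77.4, -101.3, 132.9]
jar 178 [-111.2, -161.7, 52.0] [40.8, -147.9, 60.1] [54.7, -99.4, 70.6]
[[ 0.966  0.257 -0.   ]
 [ 0.257 -0.966  0.002]
 [ 0.    -0.002 -1.   ]]
```

step_arm:
  rows:
    - {"fingers":0,"slide":[0,0,0],"twist":0.117}
    - {"fingers":0,"slide":[0,0,0],"twist":0.117}
    - {"fingers":0,"slide":[0,0,0],"twist":0.117}
    - {"fingers":0,"slide":[0,0,0],"twist":0.116}
    - {"fingers":0,"slide":[0.4,-1.9,0],"twist":0}

```text
time_s: 0.52
eef_pos: [0.1607, -0.5632, 0.1978]
orientation: [-0.001, 0.994, -0.108, -0.001]
contact_force: [-0.0, -0.2, -0.5]
grip_width: 1.002
finger_force: 0.0
```

step_arm:
  rows:
    - {"fingers":0,"slide":[0.8,-3.7,0],"twist":0}
    - {"fingers":0,"slide":[0.8,-3.7,0],"twist":0}
    - {"fingers":0,"slide":[0.8,-3.7,0],"twist":0}
    - {"fingers":0,"slide":[0.8,-3.7,0],"twist":0}
    - {"fingers":0,"slide":[0.8,-3.7,0],"twist":0}

```text
time_s: 0.93
eef_pos: [0.2394, -0.3875, 0.1989]
orientation: [-0.0, 0.995, -0.104, -0.0]
contact_force: [2.0, -1.0, 0.4]
grip_width: 1.0
finger_force: 0.0
```

step_arm:
  rows:
    - {"fingers":0,"slide":[0.8,-3.7,0],"twist":0}
    - {"fingers":0,"slide":[0.8,-3.7,0],"twist":0}
    - {"fingers":0,"slide":[0.8,-3.7,0],"twist":0}
    - {"fingers":0,"slide":[0.8,-3.7,0],"twist":0}
    - {"fingers":0,"slide":[0.8,-3.7,0],"twist":0}

```text
time_s: 1.35
eef_pos: [0.3165, -0.2147, 0.1992]
orientation: [-0.0, 0.995, -0.104, -0.0]
contact_force: [-0.0, -0.0, -0.5]
grip_width: 1.003
finger_force: 0.0
```

step_arm:
  rows:
    - {"fingers":0,"slide":[0.8,-3.7,0],"twist":0}
    - {"fingers":0,"slide":[0.8,-3.7,0],"twist":0}
    - {"fingers":0,"slide":[0.8,-3.7,0],"twist":0}
    - {"fingers":0,"slide":[0.8,-3.7,0],"twist":0}
    - {"fingers":0,"slide":[0.8,-3.7,0],"twist":0}

```text
time_s: 1.77
eef_pos: [0.3937, -0.0417, 0.1993]
orientation: [0.0, 0.995, -0.103, 0.0]
contact_force: [-0.2, -0.5, 0.0]
grip_width: 1.003
finger_force: 0.0
```

step_arm:
  rows:
    - {"fingers":0,"slide":[0.8,-3.7,0],"twist":0}
    - {"fingers":0,"slide":[0.8,-3.7,0],"twist":0}
    - {"fingers":0,"slide":[0.8,-3.7,0],"twist":0}
    - {"fingers":0,"slide":[0.3,-2.5,0],"twist":0}
    - {"fingers":0,"slide":[0,0,0],"twist":0}

```text
time_s: 2.18
eef_pos: [0.4483, 0.0877, 0.1983]
orientation: [-0.001, 0.995, -0.101, -0.001]
contact_force: [-0.6, 0.0, 0.7]
grip_width: 1.004
finger_force: 0.0
```

```bash
cat > s.py <<'E'
from h import *
from scipy.spatial.transform import Rotation as Rn
import sys
o=np.array([.6419,.0354]);a=-.2072;X=np.array([np.cos(a),np.sin(a)]);V=np.array([-X[1],X[0]])
s=readout.get_obs(); e=s['eef_pos'];q=s['orientation'];M=Rn.from_quat(q[[1,2,3,0]]).as_matrix()
print('t',s['time_s'],'chute',((e[:2]-o)@X*1e3).round(1),((e[:2]-o)@V*1e3).round(1),'z',(e[2]*1e3).round(1),'yaw err',np.arctan2(M[1,0],M[0,0])-a,'toolz',M[:,2].round(3),'F',s['contact_force'].round(1),s['grip_width'])
def to(P): return np.c_[(P[:,:2]-o)@X,(P[:,:2]-o)@V,P[:,2]]*1e3
if len(sys.argv)>1:
  for n in('scene','top'):
    p,d=viewer.read_camera(n); np.save(f'{n}{sys.argv[1]}.npy',d); cv2.imwrite(f'pics/{n}{sys.argv[1]}.png',p)
    if n=='scene': cv2.imwrite(f'pics/c{sys.argv[1]}.png',cv2.resize(p[100:320,200:500],None,fx=2.5,fy=2.5,interpolation=cv2.INTER_CUBIC))
E
python3 s.py 1
```

```text
t 2.1833 chute -200.2 11.4 z 198.3 yaw err 0.005095369049594817 toolz [-0.002  0.001 -1.   ] F [-0.6  0.   0.7] 1.0035454106722321
```

View pics/c1.png

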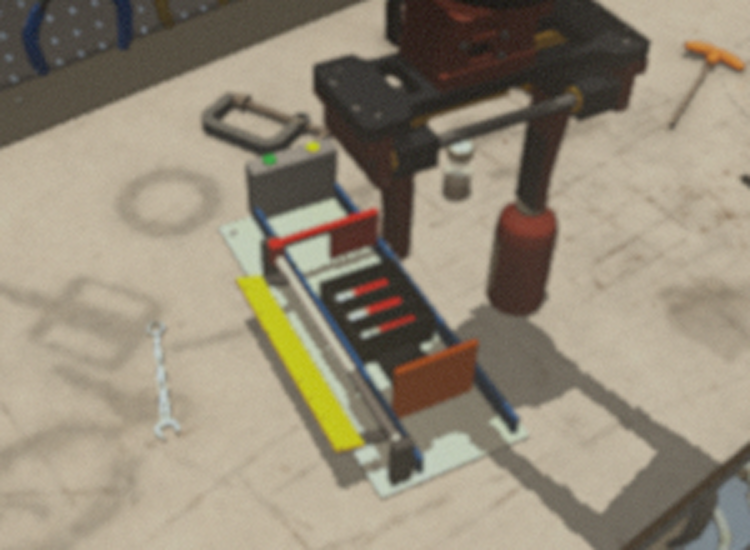

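Shows the gripper's long side across the chute (fingers at about (398,210) and (540,160)), so the body will stay clear of the gate arm. Move over the bar and lower.

step_arm:
  rows:
    - {"fingers":0,"slide":[0.3,-1.6,0],"twist":0.005}
    - {"fingers":0,"slide":[0.2,-1.7,0],"twist":0}
    - {"fingers":0,"slide":[0,0,3],"twist":0}
    - {"fingers":0,"slide":[0,0,3],"twist":0}
    - {"fingers":0,"slide":[0,0,3],"twist":0}

```text
time_s: 2.7
eef_pos: [0.4599, 0.1137, 0.1091]
orientation: [0.0, 0.994, -0.107, 0.001]
contact_force: [0.2, 0.6, -1.3]
grip_width: 1.001
finger_force: 0.0
```

step_arm:
  rows:
    - {"fingers":0,"slide":[0,0,2],"twist":0}
    - {"fingers":0,"slide":[0,0,1],"twist":0}
    - {"fingers":0,"slide":[0,0,0],"twist":0}
    - {"fingers":0,"slide":[0,0,0],"twist":0}

```text
time_s: 3.03
eef_pos: [0.4598, 0.1142, 0.0803]
orientation: [0.0, 0.994, -0.107, 0.0]
contact_force: [0.6, -0.1, 0.1]
grip_width: 1.001
finger_force: 0.0
```

```bash
python3 s.py 2
```

```text
t 3.0333 chute -194.4 39.7 z 80.3 yaw err -0.006278677644105335 toolz [ 0. -0. -1.] F [ 0.6 -0.1  0.1] 1.000813944764516
```

View pics/c2.png

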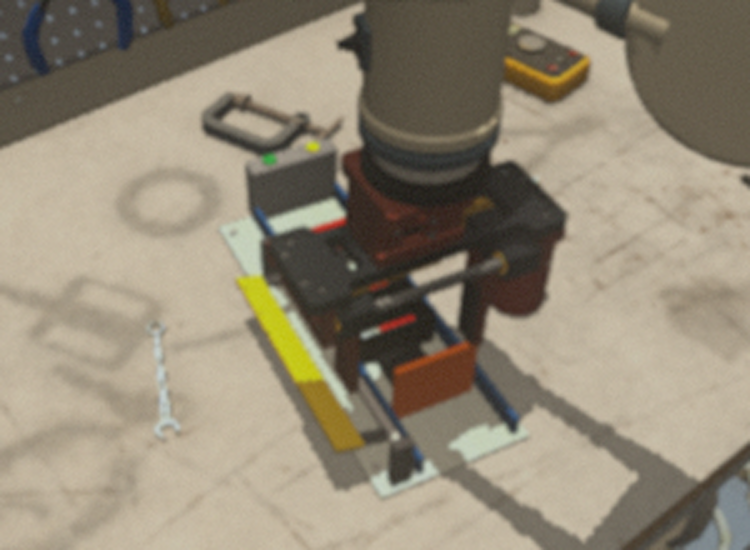

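```bash
python3 - <<'E'
from s import *
m=viewer.camera_model('scene');K=np.array([[m['fx'],0,m['cx']],[0,m['fy'],m['cy']],[0,0,1]])
P=[(-194,91,80),(-194,-11,80),(-194,91,56),(-171,36,64),(-171,-36,64),(-213,93,56),(-23,93,56)]
W=np.array([np.r_[o+X*x/1e3+V*y/1e3,z/1e3] for x,y,z in P])
u=cv2.projectPoints(W,cv2.Rodrigues(m['R'])[0],m['t'],K,m['distortion'])[0][:,0]
print(((u-[200,100])*2.5).round())
d=np.load('scene2.npy')
for px in[(345,375),(470,330),(345,340)]:
  k=np.zeros(d.shape,bool);k[int(px[1]/2.5+100),int(px[0]/2.5+200)]=1
  print(px,to(world('scene',d,k)).round())
E
```

```text
t 3.1333 chute -193.6 40.4 z 81.7 yaw err -0.005680713633977819 toolz [ 0.003  0.    -1.   ] F [ 0.3  0.9 -0. ] 0.9997965188880448
[[342. 402.]
 [467. 353.]
 [342. 422.]
 [395. 367.]
 [477. 335.]
 [351. 443.]
 [248. 272.]]
(345, 375) [[-203.   93.  120.]]
(470, 330) [[-203.   -3.  118.]]
(345, 340) [[-207.   96.  160.]]
```

```bash
python3 - <<'E'
from s import *
d=np.load('scene2.npy');k=np.ones(d.shape,bool);k[:,:250]=0
P=to(world('scene',d,k))
for y0,y1 in((70,120),(-40,20)):
  q=P[(P[:,0]>-225)&(P[:,0]<-180)&(P[:,1]>y0)&(P[:,1]<y1)&(P[:,2]>66)&(P[:,2]<140)]
  print(len(q),np.percentile(q,[0,3,50,97,100],axis=0).round().tolist())
  for z in range(66,130,8):
    r=q[(q[:,2]>=z)&(q[:,2]<z+8)]; print(z,len(r), r[:,:2].min(0).round() if len(r) else '', r[:,:2].max(0).round() if len(r) else '')
E
```

```text
t 3.1333 chute -193.6 40.4 z 81.7 yaw err -0.005680713633977819 toolz [ 0.003  0.    -1.   ] F [ 0.3  0.9 -0. ] 0.9997965188880448
122 [[-208.0, 86.0, 104.0], [-208.0, 86.0, 106.0], [-206.0, 93.0, 122.0], [-187.0, 95.0, 139.0], [-186.0, 95.0, 140.0]]
66 0  
74 0  
82 0  
90 0  
98 2 [-208.   91.] [-206.   91.]
106 29 [-208.   86.] [-186.   94.]
114 32 [-207.   86.] [-187.   94.]
122 28 [-208.   86.] [-186.   94.]
160 [[-209.0, -13.0, 104.0], [-209.0, -11.0, 105.0], [-203.0, -4.0, 123.0], [-188.0, -3.0, 138.0], [-186.0, -2.0, 140.0]]
66 0  
74 0  
82 0  
90 0  
98 9 [-208.   -9.] [-189.   -3.]
106 35 [-209.  -12.] [-186.   -3.]
114 35 [-209.  -11.] [-187.   -2.]
122 36 [-209.  -13.] [-187.   -3.]
```

The open fingertips actually sit about 22 mm above the TCP height (linkage gripper), so I account for this: tips ≈ TCP z + 22 mm. I'll shift 5 mm left and come down.

step_arm:
  rows:
    - {"fingers":0,"slide":[0,-0.5,1.0],"twist":-0.006}
    - {"fingers":0,"slide":[0,0,1.5],"twist":0}
    - {"fingers":0,"slide":[0,0,1.5],"twist":0}
    - {"fingers":0,"slide":[0,0,0],"twist":0}
    - {"fingers":0,"slide":[0,0,0],"twist":0}

```text
time_s: 3.55
eef_pos: [0.4605, 0.1202, 0.0393]
orientation: [0.0, 0.995, -0.103, -0.0]
contact_force: [0.6, 0.2, 0.9]
grip_width: 1.001
finger_force: 0.0
```

step_arm:
  rows:
    - {"fingers":0,"slide":[0,0,0.5],"twist":0}
    - {"fingers":0,"slide":[0,0,0.5],"twist":0}
    - {"fingers":0,"slide":[0,0,0],"twist":0}
    - {"fingers":0,"slide":[0,0,0],"twist":0}

```text
time_s: 3.88
eef_pos: [0.4612, 0.1201, 0.0301]
orientation: [-0.0, 0.995, -0.103, 0.001]
contact_force: [0.2, 0.8, 0.7]
grip_width: 1.003
finger_force: 0.8
```

```bash
python3 s.py 3; python3 - <<'E'
from s import *
d=np.load('scene3.npy');p=cv2.imread('pics/scene3.png')
Y=to(world('scene',d,hsv(p,(22,120,60),(35,255,255),(270,190,350,300))))
q=Y[(Y[:,0]>-210)&(Y[:,0]<-20)&(Y[:,1]>70)&(Y[:,1]<115)]
print(len(q),np.percentile(q,[3,50,97],axis=0).round(1).tolist(), 'slope',np.polyfit(q[:,1],q[:,2],1))
E
```

```text
t 3.8833 chute -194.2 45.7 z 30.1 yaw err 0.0010055177441019025 toolz [ 0.001  0.    -1.   ] F [0.2 0.8 0.7] 1.0028912008950295
t 3.9833 chute -194.2 45.7 z 30.2 yaw err 0.0009934916768487845 toolz [ 0.001  0.    -1.   ] F [-0.1 -0.6  1.4] 0.9969372289947633
373 [[-208.6, 87.3, 50.7], [-101.2, 103.3, 54.6], [-30.1, 107.8, 56.8]] slope [ 0.35361177 17.75104734]
```

View pics/c3.png

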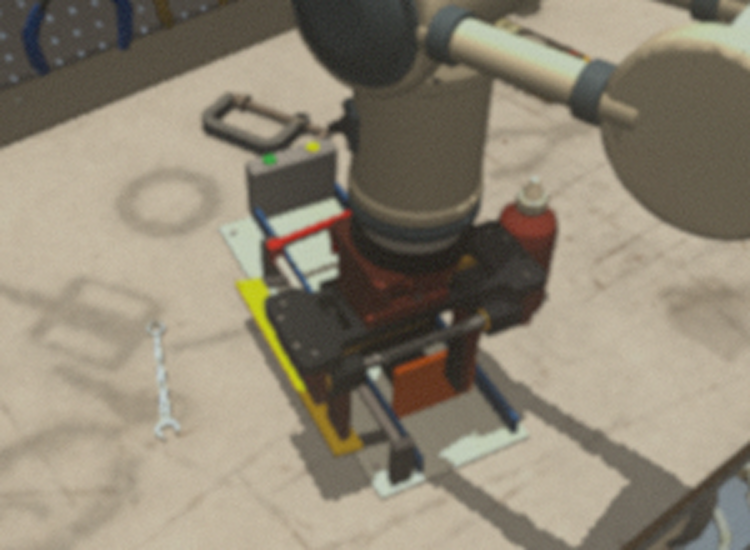

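The left fingertip is at the bar's near end (345,435) and the right one is behind the orange plate (462,385). Press down now.

step_arm:
  rows:
    - {"fingers":0,"slide":[0,0,0.5],"twist":0}
    - {"fingers":0,"slide":[0,0,0.5],"twist":0}
    - {"fingers":0,"slide":[0,0,0],"twist":0}
    - {"fingers":0,"slide":[0,0,0],"twist":0}

```text
time_s: 4.32
eef_pos: [0.4607, 0.1201, 0.0192]
orientation: [-0.0, 0.995, -0.103, -0.0]
contact_force: [0.7, 0.7, 2.3]
grip_width: 1.0
finger_force: 1.3
```

step_arm:
  rows:
    - {"fingers":0,"slide":[0,0,0.4],"twist":0}
    - {"fingers":0,"slide":[0,0,0],"twist":0}
    - {"fingers":0,"slide":[0,0,0],"twist":0}

```text
time_s: 4.57
eef_pos: [0.4607, 0.1199, 0.0153]
orientation: [0.0, 0.995, -0.103, -0.0]
contact_force: [0.6, 1.3, 3.3]
grip_width: 1.001
finger_force: 1.4
```

```bash
python3 s.py 4; cat > g.py <<'E'
from s import *
n=sys.argv[1] if len(sys.argv)>1 else '4'
for c,b in(('scene',(270,190,350,300)),('top',(255,190,300,300))):
  d=np.load(f'{c}{n}.npy');p=cv2.imread(f'pics/{c}{n}.png')
  for nm,lo,hi,B in(('bar',(22,120,50),(35,255,255),b),('red',(0,150,50),(6,255,255),(300,150,370,205))):
    q=to(world(c,d,hsv(p,lo,hi,B)))
    q=q[(q[:,0]>-215)&(q[:,0]<20)&(q[:,1]<120)&(q[:,2]<140)]
    if nm=='red': q=q[abs(q[:,0])<15]
    if len(q): print(c,nm,len(q),np.percentile(q,[3,50,97],axis=0).round(1).tolist())
E
python3 g.py 4
```

```text
t 4.5667 chute -194.7 45.4 z 15.3 yaw err 0.0009686549783091969 toolz [-0. -0. -1.] F [0.6 1.3 3.3] 1.0013036021704567
t 4.6667 chute -194.7 45.5 z 15.6 yaw err 0.0010296055050681985 toolz [-0. -0. -1.] F [0.2 1.3 2.6] 0.9974266412005468
scene bar 453 [[-211.9, 87.2, 32.3], [-109.9, 102.6, 36.6], [-30.8, 107.8, 39.9]]
scene red 142 [[-8.6, -5.3, 55.5], [-4.9, 27.5, 76.1], [0.9, 69.3, 98.3]]
top bar 758 [[-151.4, 84.6, 33.4], [-89.8, 95.1, 37.6], [-27.3, 106.2, 41.3]]
top red 195 [[-3.6, -31.5, 56.8], [-0.0, 20.3, 81.2], [3.5, 67.6, 103.9]]
```

View pics/c4.png

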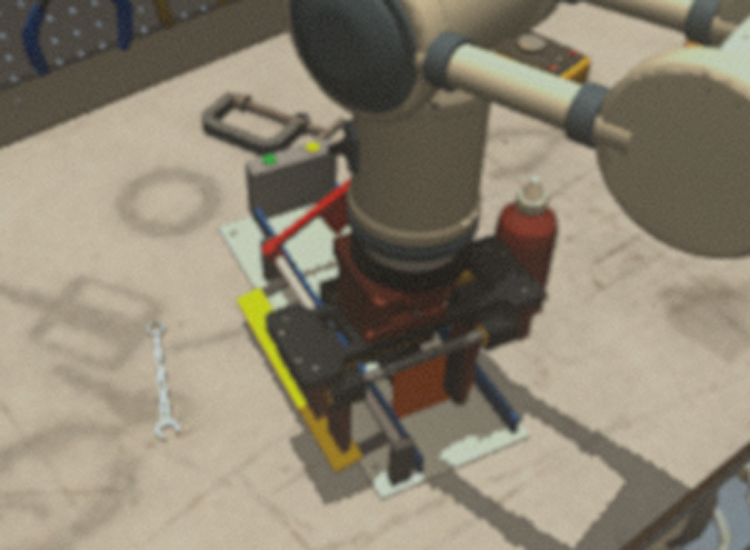

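The gate arm (270,245)-(350,185) has swung up, about 0.5 rad. One more mm of press, then push.

step_arm:
  rows:
    - {"fingers":0,"slide":[0.2,0,0.1],"twist":0}
    - {"fingers":0,"slide":[0.3,0,0],"twist":0}
    - {"fingers":0,"slide":[0.3,0,0],"twist":0}
    - {"fingers":0,"slide":[0.3,0,0],"twist":0}
    - {"fingers":0,"slide":[0.3,0,0],"twist":0}

```text
time_s: 5.18
eef_pos: [0.4739, 0.1171, 0.0142]
orientation: [0.0, 0.995, -0.103, -0.001]
contact_force: [-4.9, 1.8, 4.2]
grip_width: 1.0
finger_force: 2.8
```

step_arm:
  rows:
    - {"fingers":0,"slide":[0.4,0,0],"twist":0}
    - {"fingers":0,"slide":[0.4,0,0],"twist":0}
    - {"fingers":0,"slide":[0.4,0,0],"twist":0}
    - {"fingers":0,"slide":[0.4,0,0],"twist":0}
    - {"fingers":0,"slide":[0,0,0],"twist":0}

```text
time_s: 5.6
eef_pos: [0.4904, 0.1137, 0.0143]
orientation: [0.0, 0.995, -0.103, -0.0]
contact_force: [-1.4, 0.7, 1.9]
grip_width: 1.0
finger_force: 1.5
```

```bash
python3 s.py 5; python3 g.py 5
```

```text
t 5.6 chute -164.4 45.5 z 14.3 yaw err 0.0007457051231141987 toolz [-0.001  0.    -1.   ] F [-1.4  0.7  1.9] 1.0001552257521875
t 5.7 chute -164.4 45.5 z 14.4 yaw err 0.0008440806693708891 toolz [ 0. -0. -1.] F [-2.2  1.3  2.1] 1.0003130356459204
scene bar 492 [[-212.6, 86.8, 31.2], [-173.2, 101.8, 35.2], [-35.8, 107.3, 39.1]]
scene red 93 [[-8.2, 13.9, 55.2], [-4.6, 47.6, 70.8], [2.5, 70.2, 90.5]]
top bar 585 [[-127.7, 84.3, 31.7], [-74.9, 94.8, 36.4], [-26.2, 105.7, 40.3]]
top red 195 [[-3.7, -31.2, 56.1], [-0.0, 20.0, 83.8], [3.5, 68.2, 105.1]]
```

step_arm:
  rows:
    - {"fingers":0,"slide":[0.5,0,0],"twist":0}
    - {"fingers":0,"slide":[0.5,0,0],"twist":0}
    - {"fingers":0,"slide":[0.5,0,0],"twist":0}
    - {"fingers":0,"slide":[0.5,0,0],"twist":0}
    - {"fingers":0,"slide":[0.5,0,0],"twist":0}

```text
time_s: 6.22
eef_pos: [0.5139, 0.1089, 0.0146]
orientation: [0.0, 0.995, -0.103, -0.001]
contact_force: [-6.6, 1.2, 5.5]
grip_width: 1.0
finger_force: 3.4
```

step_arm:
  rows:
    - {"fingers":0,"slide":[0.5,0,0],"twist":0}
    - {"fingers":0,"slide":[0.5,0,0],"twist":0}
    - {"fingers":0,"slide":[0.5,0,0],"twist":0}
    - {"fingers":0,"slide":[0.4,0,0],"twist":0}
    - {"fingers":0,"slide":[0,0,0],"twist":0}

```text
time_s: 6.63
eef_pos: [0.5333, 0.1048, 0.0146]
orientation: [0.0, 0.995, -0.103, -0.0]
contact_force: [-3.5, 1.3, 3.1]
grip_width: 1.0
finger_force: 1.8
```

```bash
python3 s.py 6; python3 g.py 6
```

```text
t 6.6333 chute -120.6 45.6 z 14.6 yaw err 0.0009145457781593314 toolz [-0.001  0.    -1.   ] F [-3.5  1.3  3.1] 0.9996231964537948
t 6.7333 chute -120.6 45.6 z 14.6 yaw err 0.0010518106247347503 toolz [ 0. -0. -1.] F [-2.2  0.7  3.4] 0.9975050634462391
scene bar 655 [[-212.4, 86.5, 31.8], [-160.6, 99.4, 35.9], [-43.3, 107.4, 39.4]]
scene red 4 [[-5.6, 48.2, 67.8], [-4.3, 48.8, 68.4], [-1.2, 50.1, 70.3]]
top bar 326 [[-83.6, 84.2, 32.1], [-52.0, 95.1, 36.4], [-24.9, 105.8, 40.5]]
top red 315 [[-13.3, -26.1, 19.4], [-1.0, 4.1, 64.3], [13.5, 66.4, 105.2]]
```

View pics/c6.png

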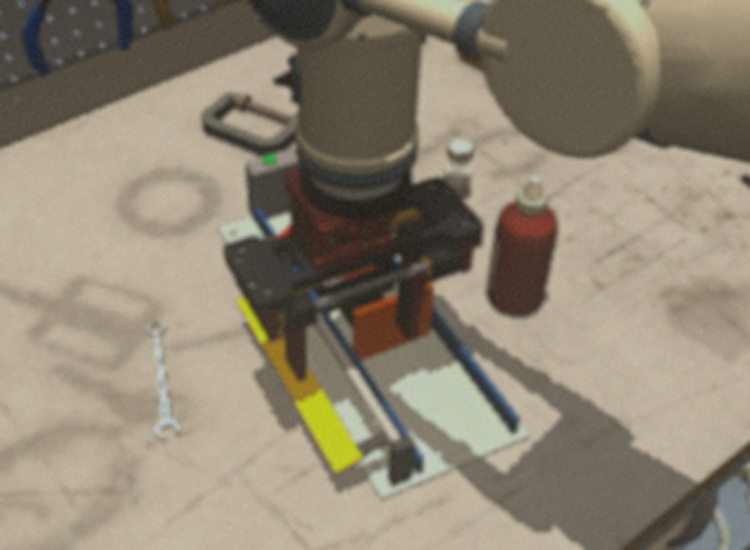

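Tray is under the gate with the plate pushed squarely (finger at (410,315)); bar finger at (297,365). Check the gripper's forward extent before the last part.

```bash
python3 - <<'E'
from s import *
d=np.load('top6.npy');P=to(world('top',d,np.ones(d.shape,bool)))
for a,b in((85,110),(110,130),(130,160),(160,220),(220,300)):
  q=P[(P[:,2]>a)&(P[:,2]<b)&(P[:,1]>-50)&(P[:,1]<140)&(P[:,0]>-150)&(P[:,0]<60)]
  q=q[abs(q[:,0])>6] if a<130 else q
  if len(q): print(a,b,len(q),'x',np.percentile(q[:,0],[2,50,90,98,100]).round())
d=np.load('scene6.npy');P=to(world('scene',d,np.ones(d.shape,bool)))
q=P[(P[:,2]>45)&(P[:,2]<62)&(abs(P[:,1])<34)&(P[:,0]>-140)&(P[:,0]<-90)];print('plate/finger x',np.percentile(q[:,0],[5,30,50,80,95]).round())
E
```

```text
t 6.8333 chute -120.5 45.6 z 14.6 yaw err 0.0010858982094693603 toolz [ 0.001 -0.    -1.   ] F [-2.3  1.3  2.7] 0.9998815794247854
85 110 6 x [-130. -126. -123. -122. -122.]
110 130 4 x [-128.  -87.  -86.  -86.  -86.]
130 160 136 x [-146.  -93.  -87.  -86.  -86.]
160 220 184 x [-126.  -95.  -89.  -87.  -87.]
plate/finger x [-133. -119. -111. -110. -110.]
```

step_arm:
  rows:
    - {"fingers":0,"slide":[0.5,0,0],"twist":0}
    - {"fingers":0,"slide":[0.5,0,0],"twist":0}
    - {"fingers":0,"slide":[0.5,0,0],"twist":0}
    - {"fingers":0,"slide":[0.5,0,0],"twist":0}
    - {"fingers":0,"slide":[0.5,0,0],"twist":0}

```text
time_s: 7.25
eef_pos: [0.557, 0.0999, 0.0146]
orientation: [0.0, 0.995, -0.103, -0.001]
contact_force: [-6.3, 1.3, 6.0]
grip_width: 0.999
finger_force: 3.4
```

step_arm:
  rows:
    - {"fingers":0,"slide":[0.5,0,0],"twist":0}
    - {"fingers":0,"slide":[0.5,0,0],"twist":0}
    - {"fingers":0,"slide":[0.5,0,0],"twist":0}
    - {"fingers":0,"slide":[0.5,0,0],"twist":0}
    - {"fingers":0,"slide":[0.3,0,0],"twist":0}

```text
time_s: 7.67
eef_pos: [0.5797, 0.0951, 0.0146]
orientation: [0.0, 0.995, -0.103, -0.001]
contact_force: [-6.9, 0.8, 6.0]
grip_width: 1.001
finger_force: 3.5
```

step_arm:
  rows:
    - {"fingers":0,"slide":[0.2,0,0],"twist":0}
    - {"fingers":0,"slide":[0.2,0,0],"twist":0}
    - {"fingers":0,"slide":[0.2,0,0],"twist":0}
    - {"fingers":0,"slide":[0.1,0,0],"twist":0}

```text
time_s: 8.0
eef_pos: [0.5864, 0.0937, 0.0146]
orientation: [0.0, 0.995, -0.103, -0.001]
contact_force: [-6.4, 1.2, 4.8]
grip_width: 0.997
finger_force: 3.4
```

```bash
python3 s.py
```

```text
t 8.0 chute -66.4 45.6 z 14.6 yaw err 0.0010011539505443978 toolz [-0.002  0.    -1.   ] F [-6.4  1.2  4.8] 0.9965337813238694
```

step_arm:
  rows:
    - {"fingers":0,"slide":[0.1,0,0],"twist":0}
    - {"fingers":0,"slide":[0.1,0,0],"twist":0}
    - {"fingers":0,"slide":[0.1,0,0],"twist":0}

```text
time_s: 8.25
eef_pos: [0.5888, 0.0932, 0.0146]
orientation: [0.0, 0.995, -0.103, -0.001]
contact_force: [-10.3, 2.7, 8.8]
grip_width: 0.997
finger_force: 5.9
```

step_arm:
  rows:
    - {"fingers":0,"slide":[0.1,0,0],"twist":0}
    - {"fingers":0,"slide":[0.1,0,0],"twist":0}

```text
time_s: 8.42
eef_pos: [0.5888, 0.0932, 0.0146]
orientation: [0.0, 0.995, -0.103, -0.004]
contact_force: [-18.2, 3.9, 11.7]
grip_width: 1.001
finger_force: 9.6
```

```bash
python3 s.py
```

```text
t 8.4167 chute -63.9 45.6 z 14.6 yaw err 0.0005933863468396139 toolz [-0.007  0.001 -1.   ] F [-18.2   3.9  11.7] 1.0006590364101704
```

Push force rose to 18 N with no motion: tray is at the stop. Back off slightly, bar still pressed, and verify.

step_arm:
  rows:
    - {"fingers":0,"slide":[-0.2,0,0],"twist":0}
    - {"fingers":0,"slide":[-0.2,0,0],"twist":0}
    - {"fingers":0,"slide":[-0.2,0,0],"twist":0}
    - {"fingers":0,"slide":[-0.2,0,0],"twist":0}
    - {"fingers":0,"slide":[0,0,0],"twist":0}

```text
time_s: 8.83
eef_pos: [0.5847, 0.0941, 0.015]
orientation: [-0.0, 0.995, -0.103, 0.001]
contact_force: [1.7, -0.6, 2.6]
grip_width: 1.004
finger_force: 1.4
```

```bash
python3 s.py 7; python3 g.py 7; python3 - <<'E'
from s import *
p=cv2.imread('pics/top7.png');d=np.load('top7.npy')
cv2.imwrite('pics/t7.png',cv2.resize(p[115:325,240:440],None,fx=2.8,fy=2.8,interpolation=cv2.INTER_CUBIC))
P=to(world('top',d,np.ones(d.shape,bool)))
q=P[(abs(P[:,1])<34)&(P[:,0]>5)&(P[:,0]<110)]
for x in range(5,110,4):
  r=q[(q[:,0]>=x)&(q[:,0]<x+4)]; print(x,len(r),np.percentile(r[:,2],[5,50,95]).round() if len(r) else '')
d=np.load('scene7.npy');P=to(world('scene',d,np.ones(d.shape,bool)))
q=P[(P[:,2]>25)&(P[:,2]<60)&(P[:,1]>5)&(P[:,1]<34)&(P[:,0]>-90)&(P[:,0]<-30)];print('plate x',len(q),np.percentile(q[:,0],[5,30,50,80,95]).round())
E
```

```text
t 8.8333 chute -68.0 45.7 z 15.0 yaw err 0.0008231243697870705 toolz [ 0.002 -0.    -1.   ] F [ 1.7 -0.6  2.6] 1.0038377285733469
t 8.9333 chute -68.1 45.7 z 14.9 yaw err 0.00084491923028579 toolz [ 0.001 -0.    -1.   ] F [2.1 0.5 2.7] 0.9977306766897839
scene bar 825 [[-211.4, 86.6, 32.4], [-144.8, 98.1, 36.7], [-37.7, 107.3, 40.0]]
scene red 1 [[-4.3, -8.9, 59.2], [-4.3, -8.9, 59.2], [-4.3, -8.9, 59.2]]
top bar 225 [[-207.6, 84.3, 33.9], [-178.1, 90.9, 37.6], [-153.8, 101.2, 41.0]]
top red 12 [[-1.5, -32.4, 55.5], [2.4, 63.5, 59.7], [5.5, 69.5, 90.7]]
t 9.0333 chute -68.3 45.6 z 14.7 yaw err 0.0008499528255270228 toolz [ 0.001 -0.    -1.   ] F [2.1 0.2 3.1] 1.0009353636616787
5 0 
9 15 [15. 36. 38.]
13 9 [10. 34. 38.]
17 31 [ 7. 21. 35.]
21 31 [ 6. 24. 36.]
25 39 [ 6. 21. 37.]
29 38 [ 6.  9. 36.]
33 102 [ 8. 31. 35.]
37 40 [10. 22. 35.]
41 69 [ 8. 22. 32.]
45 66 [ 8. 24. 33.]
49 59 [ 7. 21. 34.]
53 53 [ 6.  9. 36.]
57 110 [10. 31. 35.]
61 37 [16. 21. 35.]
65 69 [ 8. 23. 32.]
69 60 [ 6. 24. 35.]
73 60 [ 8. 22. 36.]
77 50 [ 6.  9. 36.]
81 126 [ 9. 34. 38.]
85 162 [34. 59. 68.]
89 78 [64. 67. 70.]
93 73 [64. 67. 70.]
97 70 [64. 67. 70.]
101 69 [64. 67. 69.]
105 32 [62. 65. 68.]
109 0 
plate x 143 [-56. -55. -54. -54. -53.]
```

View pics/t7.png

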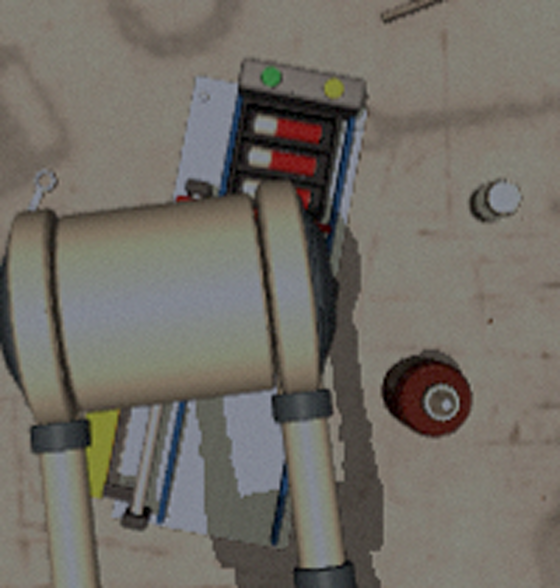

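The tray front (about x=85) is against the stop (305,85) with three batteries in place at (290,125)–(290,190). Release the bar gently, straight up.

step_arm:
  rows:
    - {"fingers":0,"slide":[0,0,-0.3],"twist":0}
    - {"fingers":0,"slide":[0,0,-0.3],"twist":0}
    - {"fingers":0,"slide":[0,0,-0.3],"twist":0}
    - {"fingers":0,"slide":[0,0,-0.3],"twist":0}
    - {"fingers":0,"slide":[0,0,-0.3],"twist":0}

```text
time_s: 9.45
eef_pos: [0.5835, 0.0937, 0.0294]
orientation: [0.001, 0.995, -0.103, -0.001]
contact_force: [0.1, -1.4, 1.3]
grip_width: 0.996
finger_force: 0.7
```

step_arm:
  rows:
    - {"fingers":0,"slide":[0,0,-0.3],"twist":0}
    - {"fingers":0,"slide":[0,0,-0.3],"twist":0}
    - {"fingers":0,"slide":[0,0,-0.4],"twist":0}
    - {"fingers":0,"slide":[0,0,-1.0],"twist":0}
    - {"fingers":0,"slide":[0,0,-2.0],"twist":0}

```text
time_s: 9.87
eef_pos: [0.5824, 0.0942, 0.0674]
orientation: [0.0, 0.995, -0.103, -0.003]
contact_force: [-0.5, 0.7, -0.1]
grip_width: 1.001
finger_force: 0.0
```

step_arm:
  rows:
    - {"fingers":0,"slide":[0,0,-3],"twist":0}
    - {"fingers":0,"slide":[0,0,-3],"twist":0}
    - {"fingers":0,"slide":[0,0,-3],"twist":0}
    - {"fingers":0,"slide":[-2,0,-3],"twist":0}
    - {"fingers":0,"slide":[-3,0,0],"twist":0}

```text
time_s: 10.28
eef_pos: [0.5377, 0.1044, 0.197]
orientation: [-0.001, 0.995, -0.103, 0.005]
contact_force: [1.0, 1.4, 1.8]
grip_width: 1.003
finger_force: 0.0
```

step_arm:
  rows:
    - {"fingers":0,"slide":[-3,0,0],"twist":0}
    - {"fingers":0,"slide":[-3,0,0],"twist":0}
    - {"fingers":0,"slide":[-3,0,0],"twist":0}
    - {"fingers":0,"slide":[-2,0,0],"twist":0}
    - {"fingers":0,"slide":[0,0,0],"twist":0}

```text
time_s: 10.7
eef_pos: [0.4252, 0.1279, 0.1913]
orientation: [-0.001, 0.995, -0.102, 0.001]
contact_force: [0.1, 0.2, -0.2]
grip_width: 0.995
finger_force: 0.0
```

```bash
python3 s.py 8; python3 g.py 8; python3 - <<'E'
import cv2,numpy as np
a=cv2.imread('pics/scene8.png')[100:320,220:440];b=cv2.imread('pics/top8.png')[115:325,240:440]
cv2.imwrite('pics/f8.png',np.hstack([cv2.resize(i,(400,400),interpolation=cv2.INTER_CUBIC) for i in(a,b)]))
E
```

```text
t 10.7 chute -231.1 45.9 z 191.3 yaw err 0.0029671463279085097 toolz [ 0.002  0.001 -1.   ] F [ 0.1  0.2 -0.2] 0.9953805316828463
t 10.8 chute -228.6 45.7 z 190.6 yaw err 0.0019345836455514909 toolz [ 0.002  0.    -1.   ] F [ 0.4 -0.1  0.5] 0.9990575370816116
scene bar 819 [[-209.7, 85.7, 53.4], [-129.4, 97.1, 57.3], [-34.4, 106.8, 60.6]]
scene red 82 [[-9.0, 18.3, 57.1], [-5.2, 44.6, 59.9], [0.5, 64.7, 62.0]]
top bar 989 [[-192.6, 83.4, 52.0], [-103.1, 94.3, 56.7], [-27.9, 105.0, 61.0]]
top red 212 [[-3.8, -33.8, 10.6], [0.1, 12.3, 59.7], [8.3, 61.8, 62.9]]
```

View pics/f8.png

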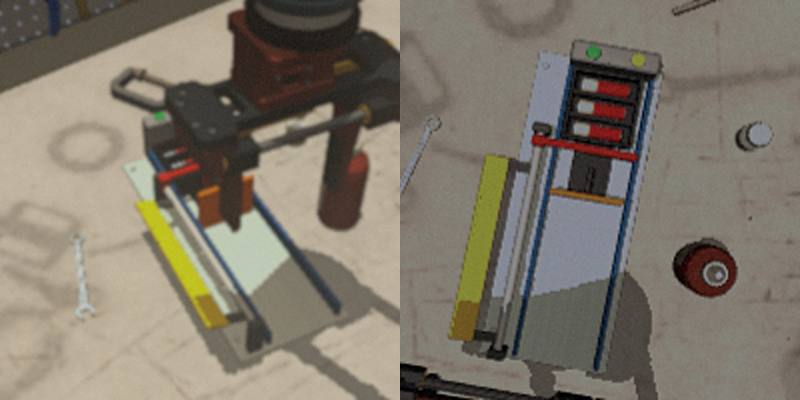

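The picture shows the gate shut (red bar at (585,148)) behind the batteries, the tray against the stop (615,65), and everything else in place. Hand in.

```bash
python3 -c "
from workcell import job_done; print(job_done())"
```

```text
the job is handed in; nothing more can be done
None
```

The tray is against the end stop with its three batteries in place, the gate is shut behind it, the arm is clear, and I handed the job in at about 11 s; no verdict came back.

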